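# Open the specimen box by its T-handle latch

## Task

Open the specimen box: push the round release button in its cover so that the T-handle pops out, then turn the handle clockwise until you feel it come up against its stop, which is at a different angle on every box, and slide the cover all the way open to the left with it. Press the button gently and do not wrench the handle against its stop or force the cover. Let go of the handle at the end and leave the things round the box where they are.

Things in the scene. Friction and masses are not known exactly. Their poses are not given: they have to be found in the camera images.
- specimen_box: fixed aluminium box with a flat grey sliding cover, 140 (its x) x 150 (its y) x 84 mm high over the cover's top; origin under its centre, on the bench; x away from the robot, y to the left, z up; turned up to 0.3 rad
- button_top (a point): top centre of the round steel release button, 18 mm across, 10 mm proud of the cover, at (-42, 0, 94) mm in the box's frame when shut (64 mm from the handle's axis, towards the robot). It travels 7 mm down, tilting by 5 degrees, against a spring (2.5 N at first, 6 to 8 N near the bottom), frees the handle after 3 to 5 mm and springs back
- handle_grip (a point): centre of the T-handle's steel bar, 70 x 14 x 14 mm; x along the bar, y across, z up. Latched: at (22, 0, 80) mm in the box's frame, along the box's x, sunk in a 78 x 24 mm dish with its top 3 mm proud; it cannot turn. Released: it springs up 24 mm (3 N; underside then 13 mm over the cover) and stays out
- handle_axis (a point): where the handle's vertical axis meets the cover's top. The released bar turns about it clockwise seen from above with 0.05 Nm of drag, up to an unseen stop 50 to 100 degrees from the latched direction, different on every box. The latch is free only in the last 5 degrees before the stop. The stop is a stiff rubber buffer (8 Nm per rad): 0.15 Nm above the drag means the stop, 0.6 Nm is wrenching
- cover_mid (a point): centre of the cover's flat top, z = 84 mm, at the box's centre when shut. Unlatched, the cover slides 90 mm along the box's +y to its end stop with about 4 N of drag, and stays where it is left. While latched it gives less than 30 mm, then stops dead
- t_handle: the T-handle as a body, same origin and axes as handle_grip
- release_button: the release button as a body; origin on its hidden pivot, 77 mm behind and 22 mm under button_top
- vent_cap: bystander: cream plastic cap, 58 mm wide, 37 mm high, on the bench at the left of the box, lower than the cover that slides over it; origin under its centre
- wood_block: bystander: wooden block 40 x 110 x 28 mm on the bench at the right of the box
- steel_dish: bystander: steel dish, 89 mm wide, 22 mm high
- tweezers: bystander: steel tweezers, 133 mm long
- petri_0: bystander: shallow milky plastic dish, 60 mm wide, 17 mm high, left of the box

How it is judged:
By the outcome, as a careful person would: the job done as asked, in the order asked, and still so for the second after the job is handed in, with the robot touching nothing.
It also fails if it takes over 61 s, if anything falls off the work surface, if the arm or the gripper's body presses on something with over 40 N, if the wrist force passes 120 N, or if a joint passes its speed limit or range.

## Robot

A 6-joint arm with a two-finger parallel gripper is mounted at the origin on a cart in front of the work surface, level with it; the furniture and walls round the work are solid. World frame = base frame: x ahead of the robot, y to its left, z up, the work surface at z = 0. Lengths are in m, angles in rad, forces in N, time in s.
With the tool pointing down it reaches from about 0.35 to 0.975 m from the base axis. Payload 4.9 kg.
Tool frame: the origin (TCP) lies on the mounting face of the last link; the fingertips stand 173 mm ahead of it and the grasp point (between the pads) lies 155 mm ahead of it; z points along the fingers, y is the direction in which the jaws open and shut (so a half turn about z gives the same grasp; the last joint's range is limited). The gripper opens to 85 mm and grips with 20 to 120 N. Pads are 22 mm wide; open, the fingers measure 114 mm over their backs; the gripper's body (76 mm by 85 mm) begins 54 mm behind the grasp point. The pads swing forward as they close: fully open they stand 13 mm farther back than shut.
Start: joints at [-1.279, 0.053, 1.613, -0, 1.476, -0.119], TCP at [0.25, -0.573, 0.405] pointing down, gripper open.
Joint ranges: [-3.01, 3.01], [-1.01, 2.22], [0.06, 2.58], [-1.02, 4.17], [0.09, 2.62], [-3.14, 3.14]. Speed limits (rad/s): [2.57, 2.57, 3.14, 3.14, 3.14, 3.14].

## Interface

Orientations are given as a rotation vector (axis times angle).
In Python, from station import ctrl gives the robot as it stands. The module is installed in compiled form; this text tells all that it offers.
- The arm moves only by the tool jog_arm, never from a script. Its argument "steps" is a list of rows, each a list of 2 entries, a list of its own where there are three numbers: the shift along the tool's x, y, z in cm, then the turn, a rotation vector about the tool's x, y, z in degrees. In form: [[[tx, ty, tz], [rx, ry, rz]], ...]. A call has 1 to 8 rows; each row shifts and turns the pose as measured when the row begins, along the tool's axes as they then stand; what a row does not reach is not made up. A row lasts 1/10 s, in which the tool goes at most 50 mm and 8.59 degrees, less where a joint would pass 70% of its speed; a pose out of reach is approached as far as the arm can. A call is refused whole if a number of a shift passes 5 or a number of a turn 8.59, either way. A call with a gripper value outside its range is refused whole. "fingers" is the gripper command: -1 is shut, 1 is fully open, values between are in proportion, set as the call begins (left out, the last holds). The fingers move at their own pace and stop on an object; "grip_force" is the grip in N (left out, the last holds). Time passes only in rows, so rows that do not move let the fingers close. It gives the time, the measured TCP pose, the force and the opening at its end, in the units of the state.
- ctrl.get_obs(): the state, without advancing time (a new reading comes with each control period).
- ctrl.get_image(name): name is "scene" or "top" or "wrist"; returns the picture (400x640x3 uint8, red, green, blue); there is no depth.
- ctrl.camera_info(name): a dict with "K" (3x3 intrinsics, pixels), "camera_from_world" (4x4, takes a point from world to camera coordinates). Camera axes: x right, y up, looking along -z (the intrinsics and any distortion apply to the point x, -y, -z); pixel columns grow to the right and rows downward; lengths in m; the calibration is good to about 2 mm. A picture is of the moment at which its call begins: read the wrist's pose just before it. camera_info takes no time and is no camera call; for the wrist camera it gives the pose at the moment of the call.
- ctrl.finish_job(): hands the job in, once; it reports no verdict.
The state is a dict: "t": time; "q": joint angles; "dq": joint speeds; "effort": joint torques, N m; "tool_pos": TCP position; "tool_rot": TCP orientation; "contact_force": force on the tool from outside, world axes, zero at the start; "wrist_torque": the same for the moment, N m; "opening": finger opening in m.
Only numpy, scipy, OpenCV 4.12 (cv2) and the standard library are available. Lean on these libraries where they do the work, as an engineer would, in place of code of your own. Each camera call takes 0.05 s, during which the arm holds its last target.

## Working session

There is one attempt and no reset: what is moved stays moved. The work goes in short steps, Python scripts to look and compute and a tool call to move; the robot and the scene stay as the last step left them, time stands still between calls to the robot, and variables do not carry over. Pictures are saved under pics/ and viewed, and the job is handed in when it is done.

Besides the shell and the picture viewer there is one more tool, called by a JSON object that holds its "op" and its "data". jog_arm: Moves the arm, as the interface text tells. Its arguments: {"type":"object","properties":{"steps":{"type":"array","items":{"type":"array"}},"fingers":{"type":"number"},"grip_force":{"type":"number"}},"required":["steps"]}

```bash
mkdir -p pics; python3 - <<'E'
from station import ctrl
import cv2, numpy as np
np.set_printoptions(precision=4,suppress=True)
o=ctrl.get_obs(); print({k:np.round(v,4) for k,v in o.items()})
for n in ("scene","top","wrist"):
    i=ctrl.camera_info(n); print(n,{k:np.array(v) if not isinstance(v,str) else v for k,v in i.items()})
    cv2.imwrite(f"pics/{n}0.png",ctrl.get_image(n)[:,:,::-1])
E
```

```text
{'t': np.float64(0.0), 'q': array([-1.279 ,  0.0534,  1.6143,  0.    ,  1.476 , -0.119 ]), 'dq': array([-0.0001,  0.0011, -0.0002,  0.0017, -0.0002, -0.0005]), 'effort': array([ -0.    , -39.3683, -37.0178,   0.    ,   0.0072,  -0.    ]), 'tool_pos': array([ 0.2495, -0.5727,  0.4035]), 'tool_rot': array([-3.0736, -0.6403,  0.0003]), 'contact_force': array([ 0.7442,  0.1626, -0.5831]), 'wrist_torque': array([-0.0202,  0.0349, -0.0416]), 'opening': np.float64(0.0852)}
scene {'K': array([[519.6592,   0.    , 331.0513],
       [  0.    , 519.6592, 199.8532],
       [  0.    ,   0.    ,   1.    ]]), 'camera_from_world': array([[-0.4725, -0.8812,  0.0167,  0.0286],
       [ 0.6435, -0.3319,  0.6897, -0.4147],
       [-0.6022,  0.3366,  0.7239, -1.4178],
       [ 0.    ,  0.    ,  0.    ,  1.    ]])}
top {'K': array([[476.437 ,   0.    , 321.3093],
       [  0.    , 476.437 , 199.078 ],
       [  0.    ,   0.    ,   1.    ]]), 'camera_from_world': array([[ 0.0261, -0.9997, -0.0015, -0.2018],
       [ 0.9805,  0.0253,  0.1951, -0.472 ],
       [-0.195 , -0.0065,  0.9808, -1.4052],
       [ 0.    ,  0.    ,  0.    ,  1.    ]])}
wrist {'K': array([[282.9166,   0.    , 318.1957],
       [  0.    , 282.9166, 198.3116],
       [  0.    ,   0.    ,   1.    ]]), 'camera_from_world': array([[ 0.3986, -0.9171, -0.0015, -0.6252],
       [ 0.8743,  0.3805, -0.3013,  0.0389],
       [ 0.2768,  0.1188,  0.9535, -0.3796],
       [ 0.    ,  0.    ,  0.    ,  1.    ]])}
```

View pics/top0.png

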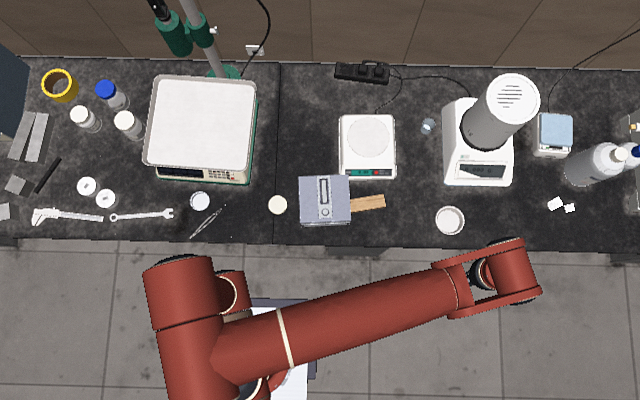

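View pics/scene0.png

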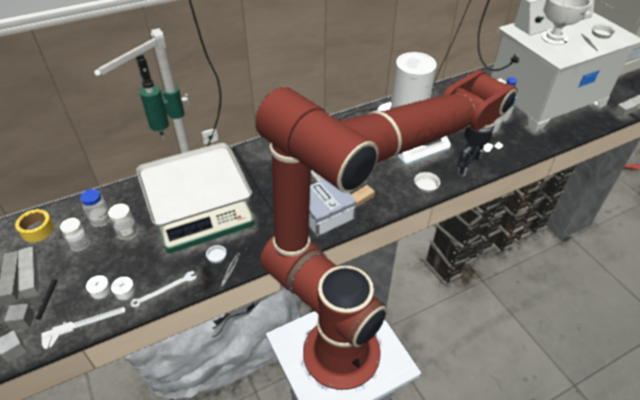

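View pics/wrist0.png

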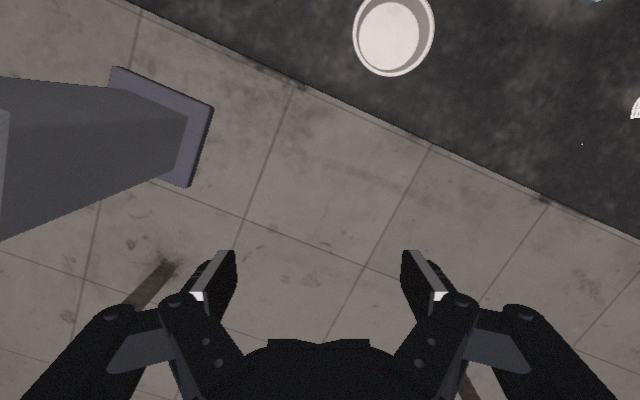

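Top view: the box is around (324,200), with the handle slot at (324,191) and the button near (324,212). The cream cap is at (278,205) and the wood block at (367,203). I'll zoom in.

```bash
python3 - <<'E'
import cv2
a=cv2.imread("pics/top0.png")[160:240,250:400]
cv2.imwrite("pics/top0z.png",cv2.resize(a,None,fx=5,fy=5,interpolation=cv2.INTER_CUBIC))
E
```

```text
(no output)
```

View pics/top0z.png

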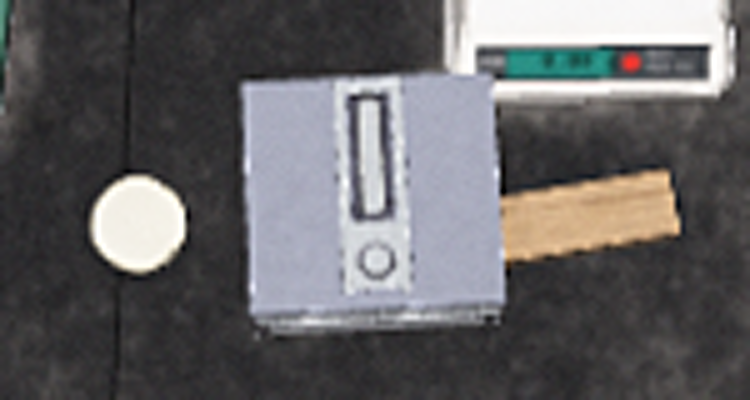

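```bash
cat > h.py <<'E'
from station import ctrl
import cv2, numpy as np
from scipy.optimize import least_squares
from scipy.spatial.transform import Rotation as R
np.set_printoptions(precision=4,suppress=True)
def proj(info,P):
    T=np.array(info["camera_from_world"]);K=np.array(info["K"])
    p=np.atleast_2d(P)@T[:3,:3].T+T[:3,3]
    q=np.c_[p[:,0],-p[:,1],-p[:,2]]@K.T
    return q[:,:2]/q[:,2:]
def box(b,P):
    c,s=np.cos(b[2]),np.sin(b[2]);P=np.atleast_2d(P).astype(float)
    return np.c_[b[0]+c*P[:,0]-s*P[:,1],b[1]+s*P[:,0]+c*P[:,1],P[:,2]]
def fit(info,pts,uv,b0=(.5,-.2,0)):
    r=least_squares(lambda b:(proj(info,box(b,pts))-uv).ravel(),b0)
    return r.x,r.fun.reshape(-1,2)
CP=np.array([[70,75,84],[70,-75,84],[-70,-75,84],[-70,75,84],[22,0,87],[-42,0,94]])/1000
def st():
    o=ctrl.get_obs();M=R.from_rotvec(o["tool_rot"]).as_matrix()
    return o,M
def save(n,f):
    i=ctrl.camera_info(n);im=ctrl.get_image(n);cv2.imwrite(f,im[:,:,::-1]);return i,im
E
python3 - <<'E'
from h import *
uv=np.array([[243,83],[493,74],[505,303],[250,312],[370,157],[377,260]])
uv=(uv+.5)/5-.5+[250,160]
b,r=fit(ctrl.camera_info("top"),CP,uv);print(b,r)
o,M=st();print(M)
print(box(b,CP))
T=np.linalg.inv(ctrl.camera_info("wrist")["camera_from_world"]);print("cam in tool",M.T@(T[:3,3]-o["tool_pos"]),M.T@T[:3,:3])
E
```

```text
[ 0.4727 -0.1981  0.065 ] [[-0.0075 -0.04  ]
 [ 0.0221 -0.1474]
 [-0.0025  0.2442]
 [-0.0062  0.4192]
 [ 0.2585 -0.3599]
 [-0.2606 -0.1321]]
[[ 0.9168  0.3993 -0.0005]
 [ 0.3993 -0.9168  0.0016]
 [ 0.0002 -0.0016 -1.    ]]
[[ 0.5377 -0.1187  0.084 ]
 [ 0.5475 -0.2684  0.084 ]
 [ 0.4078 -0.2775  0.084 ]
 [ 0.398  -0.1278  0.084 ]
 [ 0.4947 -0.1967  0.087 ]
 [ 0.4308 -0.2008  0.094 ]]
cam in tool [0.0767 0.0011 0.0309] [[-0.0008  0.9535  0.3015]
 [ 1.      0.0009 -0.0001]
 [-0.0004  0.3015 -0.9535]]
```

Box pose: (0.473, -0.198), yaw 0.065. The button should be at (0.431, -0.201) and the handle axis at (0.495, -0.197). I'll move above the button while shutting the fingers. The tool yaw will be box + 180°, so joint 6 has room to turn the handle.

{"op": "jog_arm", "data": {"steps": [[[3.5,-3,0],[0,0,0]],[[3.5,-3,0],[0,0,0]],[[3.5,-3,0],[0,0,-4]],[[3.6,-2.7,0],[0,0,-8]],[[3.8,-2.3,0],[0,0,-8]],[[4.0,-1.8,0],[0,0,-8]],[[3,-1,0],[0,0,-8]],[[0,0,0],[0,0,-8]]], "fingers": -1, "grip_force": 25}}

```text
t: 0.95
tool_pos: [0.3757, -0.2867, 0.4]
tool_rot: [-2.583, -1.776, -0.004]
contact_force: [0.7, -0.4, -0.4]
opening: 0.0001
```

{"op": "jog_arm", "data": {"steps": [[[0,0,0],[0,0,-8]],[[0,0,0],[0,0,-8]],[[0,0,0],[0,0,-8]],[[0,0,0],[0,0,-8]],[[0,0,0],[0,0,-8]],[[0,0,0],[0,0,-8]],[[0,0,0],[0,0,-8]],[[0,0,0],[0,0,-8]]]}}

```text
t: 1.75
tool_pos: [0.3757, -0.2834, 0.3972]
tool_rot: [-1.173, -2.906, -0.011]
contact_force: [-0.2, 0.5, 0.5]
opening: -0.0
```

```bash
cat > go.py <<'E'
import sys
from h import *
# args: target x y z yaw(deg)
x,y,z,yaw=map(float,sys.argv[1:5])
o,M=st()
D=R.from_euler('z',yaw,degrees=True).as_matrix()@np.diag([1,-1,-1.])
print("t",o["t"],"pos",o["tool_pos"],"yaw",np.degrees(np.arctan2(M[1,0],M[0,0])),"F",o["contact_force"],"tq",o["wrist_torque"],"op",o["opening"],"q",o["q"])
print("shift cm",M.T@(np.array([x,y,z])-o["tool_pos"])*100,"rot deg",np.degrees(R.from_matrix(M.T@D).as_rotvec()))
E
python3 go.py .4308 -.2008 .33 183.7
```

```text
t 1.75 pos [ 0.3757 -0.2834  0.3972] yaw 136.049228120944 F [-0.2186  0.4834  0.5308] tq [-0.0151 -0.0014 -0.0593] op -3.949287751575382e-05 q [-0.8054 -0.3242  1.9663  0.0033  1.5099 -1.6093]
shift cm [1.6912 9.7465 6.7697] rot deg [  0.447   -0.4664 -47.6514]
```

{"op": "jog_arm", "data": {"steps": [[[0.6,3.2,0],[0,0,0]],[[0.6,3.2,0],[0,0,0]],[[0.6,3.2,0],[0.4,-0.4,0]],[[0,0,0],[0,0,-8]],[[0,0,0],[0,0,-8]],[[0,0,0],[0,0,-8]],[[0,0,0],[0,0,-8]],[[0,0,0],[0,0,-8]]]}}

```text
t: 2.55
tool_pos: [0.4304, -0.1976, 0.3947]
tool_rot: [-0.062, -3.133, -0.003]
contact_force: [0.3, 0.0, 0.3]
opening: 0.0001
```

```bash
python3 go.py .4308 -.2008 .33 183.7; python3 -c "
from h import *
save('wrist','pics/w1.png')"
```

```text
t 2.55 pos [ 0.4304 -0.1976  0.3947] yaw 177.75089545917066 F [0.2863 0.025  0.3468] tq [-0.0168  0.0107 -0.0023] op 0.0001336189491561135 q [-0.5871 -0.3149  1.9631 -0.0028  1.5014 -2.1184]
shift cm [-0.1078 -0.3338  6.4736] rot deg [ 0.1286 -0.467  -5.9495]
```

View pics/w1.png

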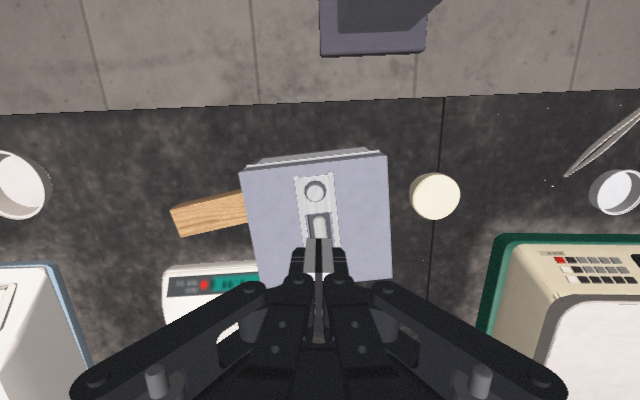

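The wrist view shows the button at (315,190), the near cover corners at (241,171) and (386,153), and the far one at (392,278). I'll check the pose against these.

```bash
python3 - <<'E'
from h import *
i=ctrl.camera_info("wrist");print(proj(i,box([.4727,-.1981,.065],CP)))
uv=np.array([[241,171],[386,153],[392,278],[314.8,189]])
print(fit(i,CP[[2,3,0,5]],uv))
a=cv2.imread("pics/w1.png")[140:290,220:420]
cv2.imwrite("pics/w1z.png",cv2.resize(a,None,fx=4,fy=4,interpolation=cv2.INTER_CUBIC))
E
```

```text
[[391.5643 278.5063]
 [261.0564 290.1446]
 [238.7421 171.1686]
 [387.9813 156.038 ]
 [321.8282 247.8447]
 [315.6481 193.2157]]
(array([ 0.4707, -0.1979,  0.0732]), array([[-2.7025, -1.1437],
       [ 1.699 ,  0.4497],
       [ 0.3384, -1.5574],
       [ 0.6685,  2.3031]]))
```

View pics/w1z.png

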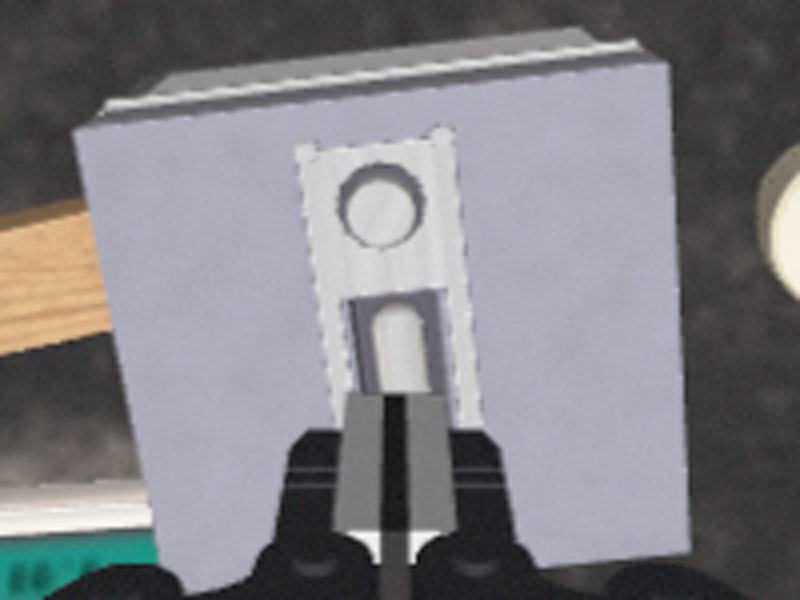

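The refined corners agree with the pose. Next I align and descend to about 8 mm above the button.

{"op": "jog_arm", "data": {"steps": [[[-0.1,-0.3,2],[0.1,-0.4,-6]],[[0,0,4],[0,0,0]],[[0,0,3],[0,0,0]],[[0,0,1.5],[0,0,0]],[[0,0,0],[0,0,0]]]}}

```text
t: 3.1
tool_pos: [0.431, -0.2007, 0.2872]
tool_rot: [-0.096, 3.139, -0.002]
contact_force: [-0.5, 0.3, -0.0]
opening: 0.0002
```

```bash
python3 go.py .4308 -.2008 .267 183.7
```

```text
t 3.1 pos [ 0.431  -0.2007  0.2872] yaw -176.48828915226395 F [-0.4919  0.2806 -0.025 ] tq [-0.0258 -0.0024  0.0178] op 0.00019019145169713768 q [-0.5924 -0.2121  2.0648 -0.0001  1.287  -2.2244]
shift cm [ 0.0263 -0.0102  2.0154] rot deg [-0.0691  0.0808 -0.1883]
```

{"op": "jog_arm", "data": {"steps": [[[0,0,1],[0,0,0]],[[0,0,0.5],[0,0,0]],[[0,0,0.2],[0,0,0]],[[0,0,0],[0,0,0]]]}}

```text
t: 3.5
tool_pos: [0.4318, -0.2012, 0.2713]
tool_rot: [-0.091, 3.136, -0.005]
contact_force: [-0.1, -0.0, -0.6]
opening: -0.0001
```

{"op": "jog_arm", "data": {"steps": [[[0,0,0.2],[0,0,0]],[[0,0,0.1],[0,0,0]]]}}

```text
t: 3.7
tool_pos: [0.4323, -0.2015, 0.2696]
tool_rot: [-0.091, 3.134, -0.008]
contact_force: [-0.2, 0.2, -1.0]
opening: 0.0001
```

{"op": "jog_arm", "data": {"steps": [[[0.1,0,0.2],[0,0,0]],[[0,0,0.15],[0,0,0]]]}}

```text
t: 3.9
tool_pos: [0.4315, -0.2018, 0.2669]
tool_rot: [-0.091, 3.133, -0.009]
contact_force: [-3.3, 1.4, 4.3]
opening: -0.0002
```

{"op": "jog_arm", "data": {"steps": [[[0,0,0.15],[0,0,0]]]}}

```text
t: 4.0
tool_pos: [0.4314, -0.2019, 0.2659]
tool_rot: [-0.091, 3.134, -0.009]
contact_force: [-3.8, 2.5, 4.8]
opening: -0.0001
```

{"op": "jog_arm", "data": {"steps": [[[0,0,0.15],[0,0,0]]]}}

```text
t: 4.1
tool_pos: [0.4314, -0.202, 0.265]
tool_rot: [-0.091, 3.135, -0.008]
contact_force: [-4.0, 1.5, 6.8]
opening: -0.0001
```

{"op": "jog_arm", "data": {"steps": [[[0,0,0.12],[0,0,0]]]}}

```text
t: 4.2
tool_pos: [0.4314, -0.202, 0.2644]
tool_rot: [-0.091, 3.136, -0.008]
contact_force: [-4.1, 0.5, 5.9]
opening: 0.0001
```

{"op": "jog_arm", "data": {"steps": [[[0,0,0.12],[0,0,0]]]}}

```text
t: 4.3
tool_pos: [0.4314, -0.2021, 0.2639]
tool_rot: [-0.091, 3.137, -0.008]
contact_force: [-3.9, 1.7, 6.4]
opening: -0.0001
```

```bash
python3 -c "
from h import *
i,a=save('wrist','pics/w2.png')
cv2.imwrite('pics/w2.png',a[100:400,150:500,::-1])
i,a=save('top','pics/t2.png')
cv2.imwrite('pics/t2.png',cv2.resize(a[150:250,250:400,::-1],None,fx=4,fy=4))"
```

```text
(no output)
```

View pics/w2.png

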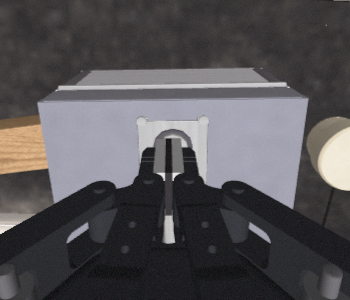

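View pics/t2.png

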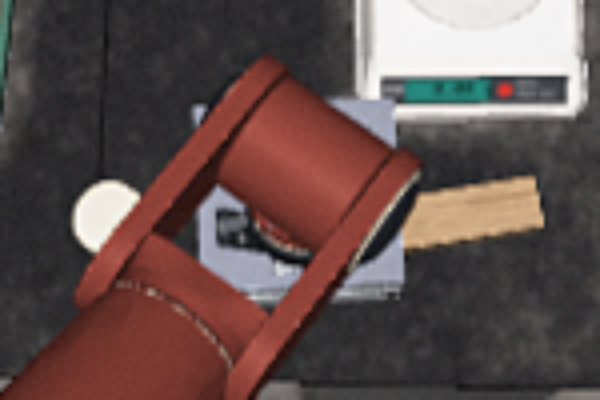

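The handle is hidden behind the fingers in both views. The travel so far is about 3.3 mm, so I'll press a little deeper.

{"op": "jog_arm", "data": {"steps": [[[0,0,0.15],[0,0,0]]]}}

```text
t: 4.5
tool_pos: [0.4314, -0.2021, 0.2631]
tool_rot: [-0.092, 3.137, -0.008]
contact_force: [-2.8, 0.6, 4.2]
opening: -0.0003
```

{"op": "jog_arm", "data": {"steps": [[[0,0,0.15],[0,0,0]]]}}

```text
t: 4.6
tool_pos: [0.4315, -0.2022, 0.2623]
tool_rot: [-0.092, 3.138, -0.007]
contact_force: [-3.9, 0.3, 5.1]
opening: 0.0001
```

{"op": "jog_arm", "data": {"steps": [[[0,0,0.15],[0,0,0]]]}}

```text
t: 4.7
tool_pos: [0.4315, -0.2023, 0.2615]
tool_rot: [-0.092, 3.139, -0.007]
contact_force: [-4.2, 2.4, 6.3]
opening: -0.0004
```

{"op": "jog_arm", "data": {"steps": [[[0,0,0.12],[0,0,0]]]}}

```text
t: 4.8
tool_pos: [0.4315, -0.2023, 0.261]
tool_rot: [-0.092, 3.14, -0.007]
contact_force: [-2.8, 2.8, 8.0]
opening: 0.0003
```

{"op": "jog_arm", "data": {"steps": [[[0,0,-1],[0,0,0]],[[0,0,-3],[0,0,0]],[[0,0,-4],[0,0,0]],[[1.5,0,-4],[0,0,0]],[[0,0,0],[0,0,0]]]}}

```text
t: 5.3
tool_pos: [0.416, -0.2025, 0.3861]
tool_rot: [-0.092, 3.139, -0.007]
contact_force: [0.8, 0.2, 0.1]
opening: 0.0
```

```bash
python3 -c "
from h import *
i,a=save('wrist','pics/w3.png')
print(proj(i,box([.4727,-.1981,.065],[[.022,0,.111],[-.013,0,.111],[-.013,0,.087],[.057,0,.111]])))
"; python3 go.py .4947 -.1967 .26 183.7
```

```text
[[321.9474 273.7697]
 [321.8443 241.7102]
 [321.6645 231.2626]
 [322.0429 303.486 ]]
t 5.35 pos [ 0.4159 -0.2022  0.3833] yaw -176.62146481991107 F [-0.2507  0.018  -0.6486] tq [0.0217 0.0299 0.0153] op 0.00013651841507490822 q [-0.6132 -0.34    2.0016 -0.0022  1.48   -2.2427]
shift cm [-7.9152  0.1056 12.3139] rot deg [-0.0963 -0.0798 -0.3214]
```

View pics/w3.png

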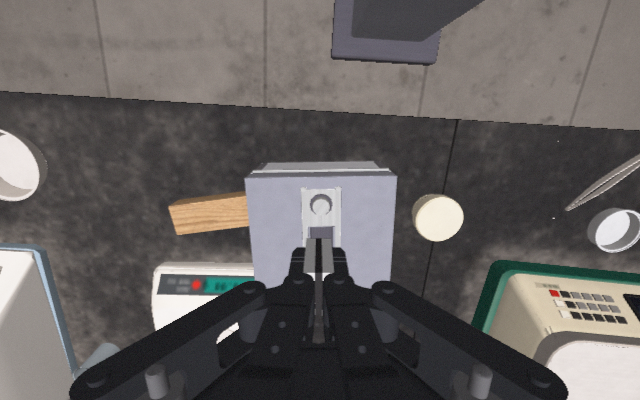

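The dish end by the button at (320,232) now looks empty, so the handle is probably up. I'll open the fingers partly and move over the handle to check.

{"op": "jog_arm", "data": {"steps": [[[-4,0.1,0],[0,0,0]],[[-3.9,0,0],[0,0,0]],[[0,0,3],[0,0,0]],[[0,0,0],[0,0,0]]], "fingers": 0.1}}

```text
t: 5.75
tool_pos: [0.496, -0.1955, 0.3479]
tool_rot: [0.09, -3.136, -0.001]
contact_force: [-1.4, -0.1, -1.6]
opening: 0.0468
```

```bash
python3 -c "
from h import *
i,a=save('wrist','pics/w4.png')
print(proj(i,box([.4727,-.1981,.065],[[.022,0,.111],[-.013,0,.111],[-.013,0,.087],[.057,0,.111]])))
i,a=save('scene','pics/s4.png')
"; python3 go.py .4947 -.1967 .264 183.7
```

```text
[[318.3262 212.525 ]
 [317.935  168.0576]
 [317.9547 162.3343]
 [318.6819 252.9642]]
t 5.85 pos [ 0.4967 -0.1964  0.353 ] yaw -176.74969229011978 F [-0.1154  0.5961  0.9867] tq [-0.0852 -0.0556  0.0347] op 0.04689050442959212 q [-0.5154 -0.1292  1.8773 -0.0021  1.3892 -2.1425]
shift cm [0.2276 0.0154 8.8972] rot deg [-0.2364  0.1419 -0.45  ]
```

View pics/w4.png

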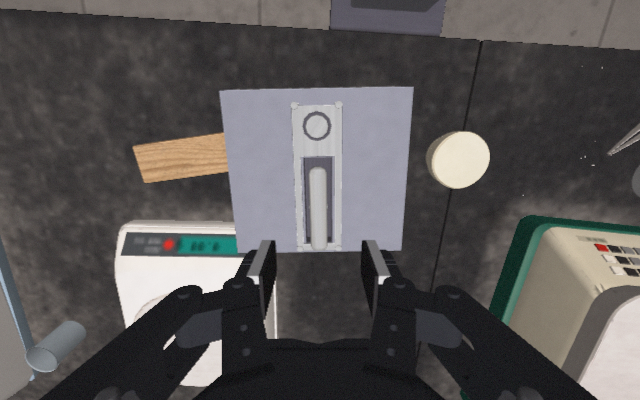

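The bar spans rows 168–250 at column 318, which matches the popped-up prediction, so it is released and centred. Descending to grasp.

{"op": "jog_arm", "data": {"steps": [[[0.2,0,3],[-0.2,0.1,-0.4]],[[0,0,3],[0,0,0]],[[0,0,1.5],[0,0,0]],[[0,0,0],[0,0,0]]]}}

```text
t: 6.25
tool_pos: [0.4954, -0.1981, 0.2821]
tool_rot: [-0.098, 3.131, -0.009]
contact_force: [0.4, 0.4, 0.2]
opening: 0.0466
```

```bash
python3 go.py .4947 -.1967 .264 183.7
```

```text
t 6.25 pos [ 0.4954 -0.1981  0.2821] yaw -176.42917296878016 F [0.3904 0.3835 0.2198] tq [-0.0363  0.0354 -0.0266] op 0.0465931555044462 q [-0.5199 -0.0595  1.937  -0.0001  1.2531 -2.153 ]
shift cm [0.076  0.1544 1.8125] rot deg [-0.3476  0.5176 -0.1307]
```

{"op": "jog_arm", "data": {"steps": [[[0.1,0.15,1],[-0.3,0.5,0]],[[0,0,0.6],[0,0,0]],[[0,0,0.1],[0,0,0]],[[0,0,0],[0,0,0]]]}}

```text
t: 6.65
tool_pos: [0.4954, -0.1975, 0.2685]
tool_rot: [-0.097, 3.135, -0.006]
contact_force: [-0.1, -0.4, -0.2]
opening: 0.0464
```

```bash
python3 go.py .4947 -.1967 .264 183.7; python3 -c "
from h import *
i,a=save('wrist','pics/w5.png')
cv2.imwrite('pics/w5.png',a[100:400,150:500,::-1])"
```

```text
t 6.65 pos [ 0.4954 -0.1975  0.2685] yaw -176.465226020005 F [-0.0851 -0.3626 -0.2026] tq [-0.0291  0.0346 -0.0589] op 0.046361211162070794 q [-0.5189 -0.0419  1.9451 -0.0005  1.2318 -2.1512]
shift cm [0.0646 0.0905 0.445 ] rot deg [-0.2323  0.2989 -0.1658]
```

View pics/w5.png

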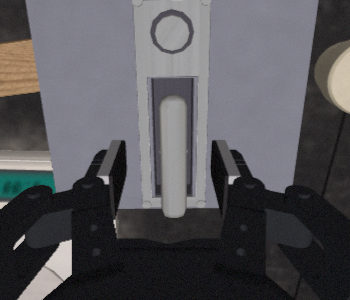

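{"op": "jog_arm", "data": {"steps": [[[0.05,0.1,0.4],[-0.2,0.3,-0.1]],[[0,0.05,0.1],[0,0,0]],[[0,0,0],[0,0,0]]]}}

```text
t: 7.0
tool_pos: [0.4953, -0.1962, 0.2646]
tool_rot: [-0.1, 3.138, -0.003]
contact_force: [1.0, 0.4, -0.1]
opening: 0.047
```

{"op": "jog_arm", "data": {"steps": [[[0,0,0],[0,0,0]],[[0,0,0],[0,0,0]],[[0,0,0],[0,0,0]],[[0,0,0],[0,0,0]],[[0,0,0],[0,0,0]]], "fingers": -1, "grip_force": 30}}

```text
t: 7.5
tool_pos: [0.4954, -0.1957, 0.2648]
tool_rot: [-0.1, 3.138, -0.001]
contact_force: [0.3, 1.1, 0.3]
opening: 0.0131
```

```bash
python3 go.py .4947 -.1967 .264 183.7
```

```text
t 7.5 pos [ 0.4954 -0.1957  0.2648] yaw -176.3336070667749 F [0.2829 1.0792 0.3264] tq [0.0458 0.0153 0.0237] op 0.013075735248466933 q [-0.516  -0.0376  1.9476  0.0006  1.23   -2.151 ]
shift cm [ 0.0787 -0.0967  0.0822] rot deg [-0.024   0.0961 -0.0336]
```

The opening reads 13 mm, so the bar is gripped. Turning clockwise (tool +z) in small steps.

{"op": "jog_arm", "data": {"steps": [[[0,0,0],[0,0,3]],[[0,0,0],[0,0,3]],[[0,0,0],[0,0,3]]]}}

```text
t: 7.8
tool_pos: [0.4954, -0.1957, 0.2648]
tool_rot: [0.154, 3.136, -0.001]
contact_force: [-0.6, 0.8, -0.0]
opening: 0.0128
```

```bash
python3 go.py .4954 -.1957 .264 183.7
```

```text
t 7.8 pos [ 0.4954 -0.1957  0.2648] yaw 174.3820429024933 F [-0.6182  0.7737 -0.0163] tq [0.1164 0.0577 0.0083] op 0.012817768370252672 q [-0.516  -0.0375  1.9476 -0.0001  1.2296 -1.9888]
shift cm [0.0009 0.0043 0.0781] rot deg [-0.055   0.0937 -9.318 ]
```

{"op": "jog_arm", "data": {"steps": [[[0,0,0],[0,0,4]],[[0,0,0],[0,0,4]],[[0,0,0],[0,0,4]],[[0,0,0],[0,0,4]],[[0,0,0],[0,0,4]],[[0,0,0],[0,0,4]],[[0,0,0],[0,0,4]],[[0,0,0],[0,0,4]]]}}

```text
t: 8.6
tool_pos: [0.4953, -0.1961, 0.2648]
tool_rot: [1.045, 2.961, -0.004]
contact_force: [-1.2, 0.7, 0.1]
opening: 0.0129
```

```bash
python3 go.py .4954 -.1957 .264 183.7;for i in 1 2 3; do python3 -c "
from station import ctrl;print(ctrl.get_obs()['wrist_torque'])"; done
```

```text
t 8.6 pos [ 0.4953 -0.1961  0.2648] yaw 141.12034779285284 F [-1.1928  0.6707  0.1172] tq [0.197  0.0905 0.0194] op 0.012917292180503108 q [-0.5164 -0.0375  1.9475 -0.002   1.2295 -1.4079]
shift cm [0.0161 0.0389 0.0813] rot deg [ -0.1352   0.0954 -42.5797]
[0.19698493 0.09046267 0.01943004]
[0.19698493 0.09046267 0.01943004]
[0.19698493 0.09046267 0.01943004]
```

```bash
cat > r.py <<'E'
from h import *
o,M=st();y=np.degrees(np.arctan2(M[1,0],M[0,0]))
print("t",o["t"],"turned",round((183.7-y)%360,2),"tq",o["wrist_torque"],"F",o["contact_force"],"eff6",o["effort"][5],"pos",o["tool_pos"])
E
```

{"op": "jog_arm", "data": {"steps": [[[0,0,0],[0,0,2]],[[0,0,0],[0,0,2]],[[0,0,0],[0,0,1.5]]]}}

```text
t: 8.9
tool_pos: [0.4952, -0.1962, 0.2648]
tool_rot: [1.193, 2.905, -0.004]
contact_force: [-0.2, 1.6, 1.3]
opening: 0.0135
```

```bash
python3 r.py
```

```text
t 8.9 turned 48.34 tq [0.1537 0.1019 0.1237] F [-0.2452  1.6007  1.297 ] eff6 -0.1366078807041049 pos [ 0.4952 -0.1962  0.2648]
```

{"op": "jog_arm", "data": {"steps": [[[0,0,0],[0,0,1.5]],[[0,0,0],[0,0,1]]]}}

```text
t: 9.1
tool_pos: [0.4952, -0.1962, 0.2648]
tool_rot: [1.26, 2.876, -0.004]
contact_force: [-0.7, 1.7, 0.2]
opening: 0.0134
```

```bash
python3 r.py
```

```text
t 9.1 turned 51.0 tq [0.1681 0.1025 0.0817] F [-0.6842  1.7092  0.2424] eff6 -0.06972381379455328 pos [ 0.4952 -0.1962  0.2648]
```

{"op": "jog_arm", "data": {"steps": [[[0,0,0],[0,0,1.5]],[[0,0,0],[0,0,1]]]}}

```text
t: 9.3
tool_pos: [0.4952, -0.1962, 0.2648]
tool_rot: [1.327, 2.846, -0.004]
contact_force: [-0.4, 1.6, 0.3]
opening: 0.0134
```

```bash
python3 r.py
```

```text
t 9.3 turned 53.7 tq [0.1897 0.1374 0.0925] F [-0.405   1.6469  0.3403] eff6 -0.07322248304262757 pos [ 0.4952 -0.1962  0.2648]
```

{"op": "jog_arm", "data": {"steps": [[[0,0,0],[0,0,1.5]],[[0,0,0],[0,0,1]]]}}

```text
t: 9.5
tool_pos: [0.4952, -0.1962, 0.2648]
tool_rot: [1.394, 2.814, -0.004]
contact_force: [-0.2, 0.6, 1.4]
opening: 0.0131
```

```bash
python3 r.py
```

```text
t 9.5 turned 56.41 tq [0.1592 0.1276 0.0179] F [-0.1663  0.5882  1.4464] eff6 -0.07338733412325382 pos [ 0.4952 -0.1962  0.2648]
```

Joint-6 effort is the cleaner signal: about -0.073 under drag alone.

{"op": "jog_arm", "data": {"steps": [[[0,0,0],[0,0,1.5]],[[0,0,0],[0,0,1]]]}}

```text
t: 9.7
tool_pos: [0.4952, -0.1963, 0.2648]
tool_rot: [1.461, 2.78, -0.004]
contact_force: [-0.2, 0.8, 1.2]
opening: 0.0133
```

```bash
python3 r.py
```

```text
t 9.7 turned 59.14 tq [0.0947 0.0834 0.0808] F [-0.1707  0.7986  1.2061] eff6 -0.07327171275392175 pos [ 0.4952 -0.1963  0.2648]
```

{"op": "jog_arm", "data": {"steps": [[[0,0,0],[0,0,1.5]],[[0,0,0],[0,0,1]]]}}

```text
t: 9.9
tool_pos: [0.4951, -0.1963, 0.2648]
tool_rot: [1.526, 2.744, -0.004]
contact_force: [-1.0, 1.2, 0.0]
opening: 0.013
```

```bash
python3 r.py
```

```text
t 9.9 turned 61.86 tq [0.1708 0.1358 0.084 ] F [-1.0346  1.2406  0.0299] eff6 -0.07311378372833133 pos [ 0.4951 -0.1963  0.2648]
```

{"op": "jog_arm", "data": {"steps": [[[0,0,0],[0,0,1.5]],[[0,0,0],[0,0,1]]]}}

```text
t: 10.1
tool_pos: [0.4951, -0.1963, 0.2648]
tool_rot: [1.591, 2.707, -0.005]
contact_force: [0.1, 1.6, 1.2]
opening: 0.0132
```

```bash
python3 r.py
```

```text
t 10.1 turned 64.59 tq [0.158  0.1299 0.0765] F [0.1451 1.6085 1.2179] eff6 -0.07293371250852942 pos [ 0.4951 -0.1963  0.2648]
```

{"op": "jog_arm", "data": {"steps": [[[0,0,0],[0,0,1.5]],[[0,0,0],[0,0,1]]]}}

```text
t: 10.3
tool_pos: [0.4951, -0.1963, 0.2648]
tool_rot: [1.655, 2.669, -0.005]
contact_force: [-0.6, 1.6, 0.7]
opening: 0.0133
```

```bash
python3 r.py
```

```text
t 10.3 turned 67.31 tq [0.166  0.1353 0.0617] F [-0.6349  1.6373  0.7155] eff6 -0.0728081725537777 pos [ 0.4951 -0.1963  0.2648]
```

{"op": "jog_arm", "data": {"steps": [[[0,0,0],[0,0,1.5]],[[0,0,0],[0,0,1]]]}}

```text
t: 10.5
tool_pos: [0.4951, -0.1963, 0.2648]
tool_rot: [1.718, 2.629, -0.005]
contact_force: [-0.8, 0.2, 0.4]
opening: 0.013
```

```bash
python3 r.py
```

```text
t 10.5 turned 70.04 tq [0.1517 0.1447 0.0142] F [-0.8081  0.2444  0.3805] eff6 -0.07262344937771559 pos [ 0.4951 -0.1963  0.2648]
```

{"op": "jog_arm", "data": {"steps": [[[0,0,0],[0,0,1.5]],[[0,0,0],[0,0,1]]]}}

```text
t: 10.7
tool_pos: [0.495, -0.1963, 0.2648]
tool_rot: [1.78, 2.587, -0.005]
contact_force: [-0.5, 0.6, 1.6]
opening: 0.0132
```

```bash
python3 r.py
```

```text
t 10.7 turned 72.76 tq [0.112  0.1815 0.0589] F [-0.4779  0.5753  1.5741] eff6 -0.07257975172251463 pos [ 0.495  -0.1963  0.2648]
```

{"op": "jog_arm", "data": {"steps": [[[0,0,0],[0,0,1.5]],[[0,0,0],[0,0,1]]]}}

```text
t: 10.9
tool_pos: [0.495, -0.1964, 0.2648]
tool_rot: [1.841, 2.544, -0.005]
contact_force: [-0.4, 1.4, 0.1]
opening: 0.0132
```

```bash
python3 r.py
```

```text
t 10.9 turned 75.49 tq [0.1377 0.1834 0.0605] F [-0.4413  1.3997  0.1395] eff6 -0.0722805387340486 pos [ 0.495  -0.1964  0.2648]
```

{"op": "jog_arm", "data": {"steps": [[[0,0,0],[0,0,1.5]],[[0,0,0],[0,0,1]]]}}

```text
t: 11.1
tool_pos: [0.495, -0.1964, 0.2648]
tool_rot: [1.901, 2.499, -0.005]
contact_force: [0.4, 1.0, 1.1]
opening: 0.0135
```

```bash
python3 r.py
```

```text
t 11.1 turned 78.22 tq [0.1749 0.247  0.0313] F [0.396  0.9656 1.1382] eff6 -0.07219484075903893 pos [ 0.495  -0.1964  0.2648]
```

{"op": "jog_arm", "data": {"steps": [[[0,0,0],[0,0,1.5]],[[0,0,0],[0,0,1]]]}}

```text
t: 11.3
tool_pos: [0.4949, -0.1964, 0.2648]
tool_rot: [1.96, 2.453, -0.005]
contact_force: [-1.1, 0.7, 2.3]
opening: 0.0137
```

```bash
python3 r.py
```

```text
t 11.3 turned 80.95 tq [0.1554 0.2377 0.0668] F [-1.0743  0.6743  2.3293] eff6 -0.07201775209978223 pos [ 0.4949 -0.1964  0.2648]
```

{"op": "jog_arm", "data": {"steps": [[[0,0,0],[0,0,1.5]],[[0,0,0],[0,0,1]]]}}

```text
t: 11.5
tool_pos: [0.4949, -0.1964, 0.2648]
tool_rot: [2.018, 2.406, -0.005]
contact_force: [-0.7, 0.9, 1.2]
opening: 0.0133
```

```bash
python3 r.py
```

```text
t 11.5 turned 83.68 tq [0.1378 0.2199 0.083 ] F [-0.7122  0.9233  1.2472] eff6 -0.0718551641330123 pos [ 0.4949 -0.1964  0.2648]
```

{"op": "jog_arm", "data": {"steps": [[[0,0,0],[0,0,1.5]],[[0,0,0],[0,0,1]]]}}

```text
t: 11.7
tool_pos: [0.4949, -0.1964, 0.2648]
tool_rot: [2.075, 2.357, -0.005]
contact_force: [-0.5, 1.4, 0.5]
opening: 0.013
```

```bash
python3 r.py
```

```text
t 11.7 turned 86.4 tq [0.098  0.2136 0.0018] F [-0.5443  1.4145  0.4938] eff6 -0.07172787794843316 pos [ 0.4949 -0.1964  0.2648]
```

{"op": "jog_arm", "data": {"steps": [[[0,0,0],[0,0,1.5]],[[0,0,0],[0,0,1]]]}}

```text
t: 11.9
tool_pos: [0.4948, -0.1964, 0.2648]
tool_rot: [2.13, 2.307, -0.006]
contact_force: [-1.8, 1.1, 1.5]
opening: 0.0132
```

```bash
python3 r.py;  python3 -c "
from h import *
i,a=save('wrist','pics/w6.png')"
```

```text
t 11.9 turned 89.13 tq [0.1948 0.2712 0.0907] F [-1.8154  1.1165  1.4804] eff6 -0.07154009537771344 pos [ 0.4948 -0.1964  0.2648]
```

View pics/w6.png

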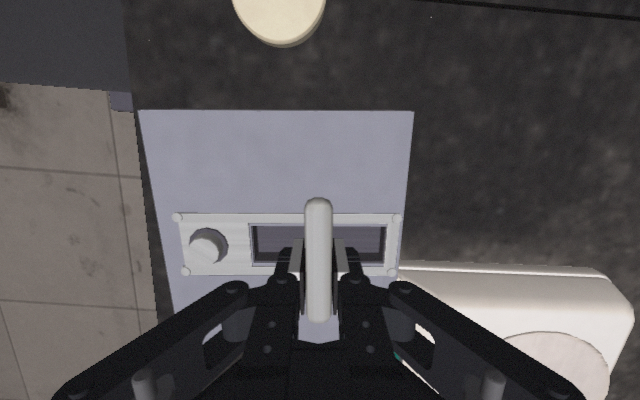

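The bar has turned with the gripper: it runs vertically at column 318, across the dish. Continuing.

{"op": "jog_arm", "data": {"steps": [[[0,0,0],[0,0,1.5]],[[0,0,0],[0,0,1]]]}}

```text
t: 12.15
tool_pos: [0.4948, -0.1964, 0.2648]
tool_rot: [2.184, 2.257, -0.006]
contact_force: [-0.9, 1.0, 1.0]
opening: 0.0135
```

```bash
python3 r.py
```

```text
t 12.15 turned 91.82 tq [0.1629 0.2772 0.2465] F [-0.892  1.017  1.012] eff6 0.10883896378800273 pos [ 0.4948 -0.1964  0.2648]
```

Both joint-6 effort (+0.18) and wrist torque (0.25) jumped, which suggests the stop. I'll add a small confirming turn.

{"op": "jog_arm", "data": {"steps": [[[0,0,0],[0,0,0.7]]]}}

```text
t: 12.25
tool_pos: [0.4948, -0.1963, 0.2648]
tool_rot: [2.198, 2.243, -0.006]
contact_force: [-1.2, -0.3, 1.7]
opening: 0.0132
```

```bash
python3 r.py
```

```text
t 12.25 turned 92.56 tq [0.1822 0.2787 0.2902] F [-1.2215 -0.2537  1.7441] eff6 0.21891023498028517 pos [ 0.4948 -0.1963  0.2648]
```

Stop confirmed at about 91°. I'll ease off about 0.8° and slide along the box's +y, which is tool (+1.0, -0.045).

{"op": "jog_arm", "data": {"steps": [[[0,0,0],[0,0,-0.8]],[[0.4,-0.02,0],[0,0,0]],[[0.5,-0.02,0],[0,0,0]],[[0.5,-0.02,0],[0,0,0]]]}}

```text
t: 12.65
tool_pos: [0.4938, -0.1852, 0.2649]
tool_rot: [2.175, 2.251, -0.018]
contact_force: [-1.1, -6.5, -1.5]
opening: 0.0132
```

```bash
python3 r.py; python3 go.py .4889 -.1066 .2648 91.9
```

```text
t 12.65 turned 91.75 tq [-0.8174  0.1592  0.087 ] F [-1.0596 -6.4797 -1.5418] eff6 0.026048915460705757 pos [ 0.4938 -0.1852  0.2649]
t 12.65 pos [ 0.4938 -0.1852  0.2649] yaw 91.94696253075341 F [-1.0596 -6.4797 -1.5418] tq [-0.8174  0.1592  0.087 ] op 0.0131560238241063 q [-0.4972 -0.0515  1.961  -0.0149  1.2241 -0.5262]
shift cm [ 7.8757 -0.2218 -0.1211] rot deg [-0.0093  0.9268  0.0469]
```

It's sliding with about 6 N of drag. Continuing, with a small correction for the tilt.

{"op": "jog_arm", "data": {"steps": [[[0.7,-0.02,0],[0,0.3,0]],[[0.7,-0.02,0],[0,0.3,0]],[[0.7,-0.02,0],[0,0.3,0]],[[0.7,-0.02,0],[0,0.2,0]]]}}

```text
t: 13.05
tool_pos: [0.4918, -0.1606, 0.2648]
tool_rot: [2.178, 2.251, -0.012]
contact_force: [-1.2, -4.5, 0.1]
opening: 0.0134
```

```bash
python3 go.py .4889 -.1066 .2648 91.9
```

```text
t 13.05 pos [ 0.4918 -0.1606  0.2648] yaw 91.88565869988925 F [-1.2077 -4.4716  0.1266] tq [-0.5867  0.3253  0.112 ] op 0.013426777960717732 q [-0.4575 -0.076   1.9842 -0.0107  1.227  -0.4869]
shift cm [ 5.4078 -0.1077 -0.0607] rot deg [ 0.0494  0.6831 -0.014 ]
```

It has moved 36 mm, past the 30 mm latched give, so it is unlatched.

{"op": "jog_arm", "data": {"steps": [[[0.7,-0.02,0],[0,0.3,0]],[[0.7,-0.02,0],[0,0.3,0]],[[0.7,-0.02,0],[0,0.3,0]],[[0.7,-0.02,0],[0,0.3,0]],[[0.6,-0.02,0],[0,0.2,0]],[[0.5,-0.02,0],[0,0.2,0]]]}}

```text
t: 13.65
tool_pos: [0.4887, -0.1202, 0.2648]
tool_rot: [-2.179, -2.252, -0.012]
contact_force: [-1.5, -4.2, -0.7]
opening: 0.0132
```

```bash
python3 go.py .4889 -.1066 .2648 91.9
```

```text
t 13.65 pos [ 0.4887 -0.1202  0.2648] yaw 91.90452434645609 F [-1.4642 -4.1547 -0.6804] tq [-0.946   0.2567  0.0382] op 0.01323048150446547 q [-0.3912 -0.1091  2.015   0.0106  1.2404 -0.4279]
shift cm [1.3537 0.0676 0.0152] rot deg [-0.0081 -0.6321  0.0046]
```

{"op": "jog_arm", "data": {"steps": [[[0.4,-0.01,0],[0,-0.1,0]],[[0.4,-0.01,0],[0,-0.1,0]],[[0.3,0,0],[0,-0.1,0]]]}}

```text
t: 13.95
tool_pos: [0.4879, -0.1079, 0.2648]
tool_rot: [-2.181, -2.256, -0.005]
contact_force: [-2.4, -3.6, -0.0]
opening: 0.0136
```

{"op": "jog_arm", "data": {"steps": [[[0.2,0,0],[0,0,0]]]}}

```text
t: 14.05
tool_pos: [0.4879, -0.1066, 0.2649]
tool_rot: [-2.183, -2.259, 0.001]
contact_force: [-1.0, -15.9, -3.1]
opening: 0.013
```

{"op": "jog_arm", "data": {"steps": [[[0.2,0,0],[0,0,0]]]}}

```text
t: 14.15
tool_pos: [0.4878, -0.1057, 0.2649]
tool_rot: [2.179, 2.257, -0.007]
contact_force: [-1.1, -13.9, -3.7]
opening: 0.0131
```

Force rose to about 15 N after about 90 mm of travel, so this is the end stop. Relax, open partly, lift.

{"op": "jog_arm", "data": {"steps": [[[-0.05,0,0],[0,0,0]],[[0,0,0],[0,0,0]]]}}

```text
t: 14.35
tool_pos: [0.4878, -0.1062, 0.2648]
tool_rot: [2.181, 2.256, -0.006]
contact_force: [-1.4, -3.8, 0.3]
opening: 0.0132
```

```bash
python3 r.py
```

```text
t 14.35 turned 91.76 tq [-0.6246  0.3865  0.0538] F [-1.4113 -3.8477  0.2726] eff6 0.01555282564368099 pos [ 0.4878 -0.1062  0.2648]
```

{"op": "jog_arm", "data": {"steps": [[[0,0,0],[0,0,0]],[[0,0,0],[0,0,0]],[[0,0,0],[0,0,0]],[[0,0,0],[0,0,0]],[[0,0,0],[0,0,0]]], "fingers": -0.1}}

```text
t: 14.85
tool_pos: [0.4884, -0.1041, 0.2648]
tool_rot: [2.183, 2.258, 0.005]
contact_force: [-0.0, -0.6, -0.5]
opening: 0.0384
```

{"op": "jog_arm", "data": {"steps": [[[0,0,-1],[0,0,0]],[[0,0,-2],[0,0,0]],[[0,0,-4],[0,0,0]],[[0,0,-4],[0,0,0]],[[-4,0,-1],[0,0,0]],[[-4,0,0],[0,0,0]],[[-4,0,0],[0,0,0]],[[-4,0,0],[0,0,0]]]}}

```text
t: 15.65
tool_pos: [0.4942, -0.2645, 0.3963]
tool_rot: [2.168, 2.264, 0.009]
contact_force: [0.3, 0.3, -0.3]
opening: 0.0385
```

{"op": "jog_arm", "data": {"steps": [[[-5,0,0],[0,0,0]],[[-5,0,0],[0,0,0]],[[-5,0,0],[0,0,0]],[[-4,0,0],[0,0,0]],[[0,0,0],[0,0,0]]]}}

```text
t: 16.15
tool_pos: [0.5007, -0.4616, 0.4015]
tool_rot: [2.169, 2.255, 0.01]
contact_force: [-0.4, 0.9, -0.2]
opening: 0.0379
```

```bash
python3 r.py; python3 -c "
from h import *
i,a=save('top','pics/t7.png')
cv2.imwrite('pics/t7.png',cv2.resize(a[150:250,210:400,::-1],None,fx=4,fy=4,interpolation=cv2.INTER_CUBIC))
b=[.4727,-.1981,.065]
P=CP[:4]+[0,.09,0]
print((proj(i,box(b,np.r_[P,[[.022,.09,.111],[-.042,.09,.094]]]))-[210,150])*4)"
```

```text
t 16.15 turned 91.48 tq [0.0049 0.0281 0.0468] F [-0.4252  0.9279 -0.1972] eff6 -0.1302008517086506 pos [ 0.5007 -0.4616  0.4015]
[[232.5643 109.2822]
 [432.839  101.6495]
 [440.0012 286.5805]
 [235.8235 294.4839]
 [332.3357 160.3598]
 [336.1055 250.6758]]
```

View pics/t7.png

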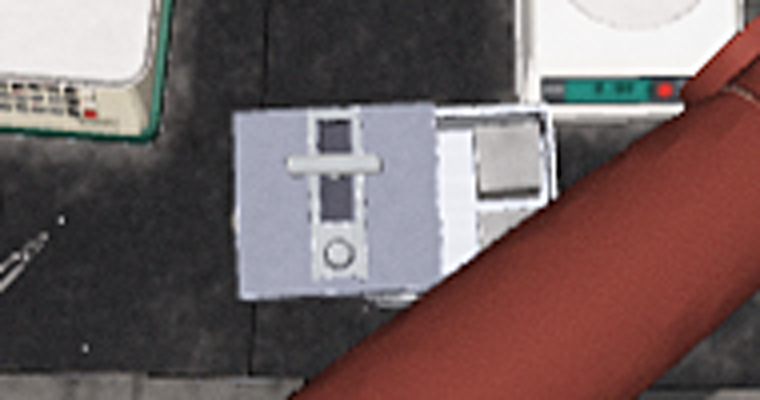

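The open cover's corners at (235,112), (433,103) and (441,292) lie within 2–3 zoomed px of the prediction, and the handle is crosswise. I'll measure the travel more precisely using edges along the cover in the before and after images.

```bash
python3 - <<'E'
from h import *
a0=cv2.imread("pics/top0.png"); i,im=save("top","pics/t8.png"); a1=im[:,:,::-1].copy()
b=[.4727,-.1981,.065]
# register cover patch (avoid handle/arm): button+plate region via template match in orig imgs, upsampled
f=8
up=lambda a:cv2.resize(a,None,fx=f,fy=f,interpolation=cv2.INTER_CUBIC)
def rect(img,dy):  # rectify cover plane z=.084, 0.5 mm/px, region x -70..-25, y -20..20 around
    xs=np.arange(-.062,-.022,.00025);ys=np.arange(.025,-.025,-.00025)
    X,Y=np.meshgrid(xs,ys,indexing='ij')
    P=box(b,np.c_[X.ravel(),(Y+dy).ravel(),np.full(X.size,.09)])
    uv=proj(i,P).reshape(X.shape+(2,)).astype(np.float32)
    return cv2.cvtColor(cv2.remap(img,uv,None,cv2.INTER_CUBIC),cv2.COLOR_BGR2GRAY).astype(float)
t=rect(a0,0)
res=[(np.corrcoef(t.ravel(),rect(a1,d).ravel())[0,1],d) for d in np.arange(.082,.095,.0005)]
print(sorted(res)[-4:])
E
```

```text
[(np.float64(0.7828408638947967), np.float64(0.09100000000000001)), (np.float64(0.7863649600484977), np.float64(0.08950000000000001)), (np.float64(0.8098807551483974), np.float64(0.09050000000000001)), (np.float64(0.8107389344316214), np.float64(0.09000000000000001))]
```

The travel measures 90 mm, which is fully open. Handing in.

```bash
python3 -c "
from station import ctrl;print(ctrl.finish_job())"
```

```text
the job is handed in; nothing more can be done
None
```

The specimen box is open: the cover is slid fully left, the handle is released, and the job was handed in at about 16 s of the 61 s limit.

- **Button:** I pressed it with shut fingers, with at most about 8 N vertical force at the readings. The wrist camera then showed the handle popped up.
- **Handle:** I turned it clockwise in small steps until the torque rose about 0.24 Nm above the drag, at roughly 91° from the latched direction. That is above the 0.15 Nm stop threshold and well under the 0.6 Nm wrenching limit. I then eased off slightly.
- **Cover:** I slid it left at about 4–6 N until the force rose to about 16 N at the end stop. I then relaxed the push, let go and moved the arm away.

**Last checks:** Matching the before and after top images gives about 90 mm of cover travel, and the handle stands crosswise. The wrist force is near zero, so the robot is touching nothing. The cover corners and handle sat within about 2–3 mm of where I predicted, about what the calibration allows.

**Not fully checked:** In the final picture the arm hid the wood block and the cover hid most of the vent cap. I did not check the petri dish or steel dish again. I felt no contact with any of them.

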